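# Square a graphite pad blank in the marking jig and strike its line

## Task

Turn the graphite pad on the marking jig square by pushing its far corner round while the opposite corner bears on the pair of pegs at the heel, until its long edge lies flush against both the heel peg and the lone stop peg, with that corner still at the heel. Then run the spring-return marking slide all the way to its end and let go so that it snaps back home by itself, with the pad still square. Do not run the slide over a crooked pad, and leave everything else on the bench alone.

Things in the scene. Friction and masses are not known exactly. Their poses are not given: they have to be found in the camera images.
- jig: fixed marking jig: aluminium bed plate 210 mm (x) by 240 mm (y), 12 mm thick; the far (+x) half is open. Origin: centre of its underside, on the bench; z up. Along its -x edge (x = -77 mm) runs the rail of the marking slide, parallel to y, with two 24 x 12 mm end blocks, tops 38 mm above the bench, at y = -115 and 47 mm
- heel_peg (a point): centre of the top of the heel peg, a fixed steel peg 16 mm across standing 12 mm above the bed (top 24 mm above the bench); at (-33, -25) mm in the jig's frame
- side_peg (a point): the same for the side peg, an equal peg at (-21, -43) mm in the jig's frame; with the heel peg it forms the nook that holds the pad's heel corner
- stop_peg (a point): the same for the stop peg, an equal peg at (-33, 65) mm in the jig's frame, 90 mm from the heel peg along y
- heel_point (a point): point on the bed's top (12 mm above the bench) by the heel and side pegs, where the pad's heel corner belongs: at (-25, -35, 12) mm in the jig's frame, same axes. The line through it along y touches the heel and stop pegs on their +x sides; the pad's long edge belongs on that line
- pad: dark graphite pad blank loose on the jig bed: 80 mm (its x) by 120 mm (its y), 14 mm thick (top 26 mm above the bench), 0.17 to 0.34 kg. Origin: its heel corner, underside; the pad lies in +x, +y of it. Square, its axes are the jig's. It starts with the heel corner within 12 mm of the heel point, turned 0.25 to 0.48 rad clockwise from above, its other end off the stop peg on the +x side
- pad_heel (a point): the pad's heel corner, half-way up its thickness: (0, 0, 7) mm in the pad's frame
- pad_toe (a point): other end of the long edge that must meet the heel and stop pegs, half-way up: (0, 120, 7) mm in the pad's frame
- pad_far (a point): the pad's corner diagonally opposite the heel corner, half-way up: (80, 120, 7) mm in the pad's frame; the corner to push, towards the jig's -x side. A push here may leave the heel end a few mm off the heel peg; a nudge on the same far edge nearer the heel closes that
- slide (a joint): travel of the marking slide along the jig's +y, m: 0 at rest, 0.09 at its end stop. A spring draws it back to 0 (about 2 N at rest, 7 N at the end); let go anywhere, it snaps back in about 0.3 s
- slide_knob (a point): centre of the slide's upright steel post, 14 mm across, from 38 to 78 mm above the bench (this point 62), on a dark 26 x 30 mm carriage with top at 36 mm. From it a flat arm 14 mm wide reaches 88 mm from the post towards the jig's +x, 31 to 39 mm above the bench, over pegs and pad, with a marker pen 60 mm high near its end. At rest the post is at (-77, -90) mm in the jig's frame
- block: turned wooden block, 64 mm across and 34 mm high, in the steel tray; leave alone. Origin: centre of its underside
- weight: small upright brass cylinder, 26 mm across, 22 mm high, standing on the jig bed, about 120 mm from the heel peg, off the pad's path; leave alone. Origin: centre of its underside
- paddle: finished paddle: a 75 x 55 mm graphite head on a 150 mm wooden handle, 24 mm thick, on the bench at the left; leave alone. Origin: underside of the head-to-handle line; the head lies 38 to 112 mm along its +x, the handle from +38 to -112 mm
- tweezers: large steel tweezers, 210 mm long, 12 mm high, on the bench at the right; leave alone. Origin: centre of its underside
- spare: small spare graphite piece, 55 x 75 x 14 mm, on the bench behind the jig (not the one on the jig); leave alone. Origin: centre of its underside
Things that resemble listed ones, but are neither listed nor needed, are in the scene too. Leave any blue look-alike of the pad alone.

How it is judged:
By the outcome, as a careful person would: the job done as asked, in the order asked, and still so for the second after the job is handed in, with the robot touching nothing.
It also fails if it takes over 54 s, if anything falls off the work surface, if the arm or the gripper's body presses on something with over 40 N, if the wrist force passes 120 N, or if a joint passes its speed limit or range.

## Robot

A 6-joint arm with a two-finger parallel gripper is mounted at the origin on the work surface. World frame = base frame: x ahead of the robot, y to its left, z up, the work surface at z = 0. Lengths are in m, angles in rad, forces in N, time in s.
With the tool pointing down it reaches from about 0.25 to 0.725 m from the base axis. Payload 4 kg.
Tool frame: the origin (TCP) lies between the finger pads; the fingertips stand 25 mm ahead of it and the grasp point (between the pads) lies 6 mm ahead of it; z points along the fingers, y is the line along which they close (so a half turn about z gives the same grasp; the last joint's range is limited). The gripper opens to 85 mm and grips with 20 to 120 N. Pads are 22 mm wide; open, the fingers measure 114 mm over their backs; the gripper's body (76 mm by 85 mm) begins 54 mm behind the grasp point. The pads swing forward as they close: fully open they stand 13 mm farther back than shut.
Start: joints at [1.285, 0.241, 0.005, 1.335, 0, 1.571], TCP at [0.141, 0.48, 0.224] pointing down, gripper open.
Joint ranges: [-2.72, 2.72], [-1.05, 1.87], [-1.09, 1.28], [-1.99, 2.15], [-1.42, 1.44], [-3.14, 3.14]. Speed limits (rad/s): [2.79, 2.79, 3.14, 3.14, 3.14, 3.14].

## Interface

Orientations are given as a unit quaternion [x, y, z, w].
In Python, from station import manip gives the robot as it stands. The module is installed in compiled form; this text tells all that it offers.
- The arm moves only by the tool step_arm, never from a script. Its argument "motion" is one flat list of numbers, 7 for each row, row after row: the shift along the tool's x, y, z in m, then the turn, a rotation vector about the tool's x, y, z in rad, then the opening, from -1 (shut) to 1 (fully open). In form: [dx, dy, dz, ax, ay, az, grip, dx, dy, dz, ax, ay, az, grip, ...]. A call has exactly 8 rows; each row shifts and turns the commanded pose from where the row before left it, along the tool's axes as they then stand; what a row does not reach is not made up. A row lasts 1/8 s, in which the tool goes at most 62.5 mm and 10.7 degrees, less where a joint would pass 70% of its speed; a pose out of reach is approached as far as the arm can. A call with a gripper value outside its range is refused whole. The fingers move at their own pace and stop on an object; "grip_force" is the grip in N (left out, the last holds). Time passes only in rows, so rows that do not move let the fingers close, or fill a call up. It gives the time, the measured TCP pose, the force, the opening and the grip force at its end, in the units of the state.
- manip.state(): the state, without advancing time (a new reading comes with each control period).
- manip.read_camera(name): name is "side" or "top" or "wrist"; returns a dict with "frame" (400x640x3 uint8, red, green, blue), "fovy" (degrees; the focal length in pixels is half the picture's height over the tangent of half this angle, whatever the lens; pixels are square), "cx", "cy" (the principal point, pixels), "k1" (the pictures are not rectified: a ray, as slopes to the right and down, at radius r is drawn at 1 + k1 r^2 times it, then the intrinsics apply), "extrinsics" (4x4, takes a point from world to camera coordinates); the wrist camera has in their place "mount" (4x4, takes a point from camera to tool coordinates, whose origin is the TCP and whose axes are the flange's). Camera axes: x right, y down, z forward; pixel columns grow to the right and rows downward; lengths in m; the calibration is good to about 2 mm. A picture is of the moment at which its call begins: read the wrist's pose just before it. There is no depth.
- manip.sign_off(): hands the job in; it is judged then, once.
The state is a dict: "t": time; "joint_pos": joint angles; "dq": joint speeds; "joint_torque": joint torques, N m; "eef_pos": TCP position; "orientation": TCP orientation; "wrist_force": force on the tool from outside, world axes, zero at the start; "moment": the same for the moment, N m; "gripper_width": finger opening in m; "finger_force": force on a finger pad.
Only numpy, scipy, OpenCV 4.12 (cv2) and the standard library are available. Lean on these libraries where they do the work, as an engineer would, in place of code of your own. Each camera call takes 0.05 s, during which the arm holds its last target. There are 200 camera calls.

## Working session

There is one attempt and no reset: what is moved stays moved. The work goes in short steps, Python scripts to look and compute and a tool call to move; the robot and the scene stay as the last step left them, time stands still between calls to the robot, and variables do not carry over. Pictures are saved under pics/ and viewed, at most 10 in all, crops included, and the job is handed in when it is done.

Besides the shell and the picture viewer there is one more tool, called as name(argument=value, ...) on one line, values as JSON. step_arm: Moves the arm, as the interface text tells. Its arguments: {"type":"object","properties":{"motion":{"type":"array","items":{"type":"number"}},"grip_force":{"type":"number"}},"required":["motion"]}

```bash
mkdir -p pics
cat > h.py <<'E'
import numpy as np, cv2
from station import manip
def cam(n):
    c=manip.read_camera(n); np.savez('cam_'+n+'.npz',**{k:v for k,v in c.items()}); return c
def K(c):
    h=c['frame'].shape[0]; f=h/2/np.tan(np.radians(float(c['fovy']))/2)
    return np.array([[f,0,float(c['cx'])],[0,f,float(c['cy'])],[0,0,1]]),np.array([float(c['k1']),0,0,0])
def pix2w(c,uv,z,E=None):
    E=c['extrinsics'] if E is None else E
    k,d=K(c); p=cv2.undistortPointsIter(np.array(uv,float).reshape(-1,1,2),k,d,None,None,(3,50,1e-10)).reshape(-1,2)
    R,t=E[:3,:3],E[:3,3]; o=-R.T@t
    r=np.c_[p,np.ones(len(p))]@R
    return o+r*((np.array(z)-o[2])/r[:,2])[:,None]
def w2pix(c,P,E=None):
    E=c['extrinsics'] if E is None else E
    k,d=K(c); return cv2.projectPoints(np.array(P,float).reshape(-1,3),cv2.Rodrigues(E[:3,:3])[0],E[:3,3],k,d)[0].reshape(-1,2)
E
python3 - <<'E'
from h import *
for n in('top','side'):
    c=cam(n); cv2.imwrite(f'pics/{n}0.png',c['frame'][:,:,::-1]); print(n,c['fovy'],c['k1'],np.round(-c['extrinsics'][:3,:3].T@c['extrinsics'][:3,3],3))
print(manip.state())
E
```

```text
top 50.02604058149849 -0.05966851798780428 [ 0.308 -0.01   1.405]
side 55.84611887309815 -0.027807714497326122 [ 0.407 -0.814  0.705]
{'t': 0.1, 'joint_pos': array([ 1.28500173e+00,  2.41329081e-01,  3.84456595e-03,  1.33517749e+00,
       -1.22099460e-05,  1.57078972e+00]), 'dq': array([-0.00068387, -0.00192388,  0.00241768, -0.00052097,  0.00038107,
        0.0007149 ]), 'joint_torque': array([ 4.36051077e-04, -3.73138404e+01,  2.53010184e+01,  1.08454170e-02,
        5.43495412e-05, -2.75164501e-05]), 'eef_pos': array([0.14080072, 0.47916358, 0.22290076]), 'orientation': array([ 1.42408141e-01,  9.89807583e-01, -9.24199758e-04, -1.26807240e-04]), 'wrist_force': array([-0.44728353,  0.50458524, -0.76822574]), 'moment': array([-0.01618348, -0.03258477,  0.02797438]), 'finger_force': 0.0, 'gripper_width': 0.08502852154284819}
```

View pics/top0.png

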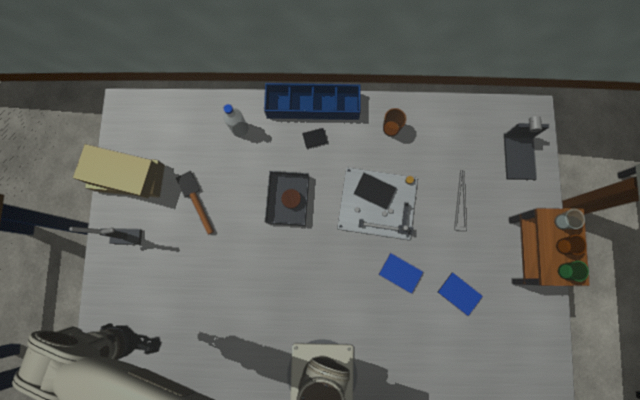

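View pics/side0.png

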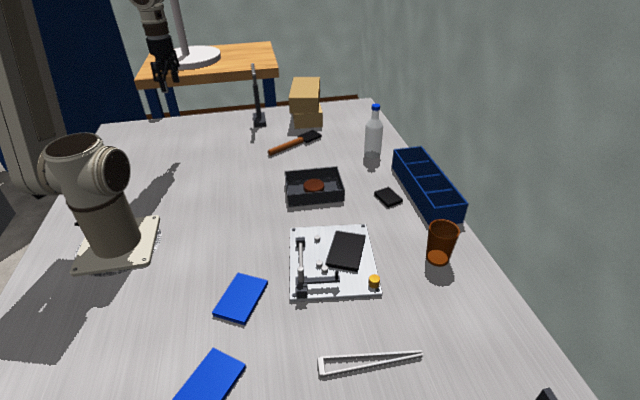

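Top view: the jig is around (378,204), pad at (375,190), slide post near (407,230), and the weight at (410,181). Next I'll zoom in.

Run:
```python
from h import *
for n,(a,b,w,h) in {'top':(330,160,100,90),'side':(280,215,110,90)}.items():
    f=np.load(f'cam_{n}.npz')['frame'][b:b+h,a:a+w,::-1]
    f=cv2.resize(f,None,fx=6,fy=6,interpolation=cv2.INTER_CUBIC); f=cv2.convertScaleAbs(f,alpha=1.3)
    cv2.imwrite(f'pics/{n}z.png',f)
```

```text
(no output)
```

View pics/topz.png

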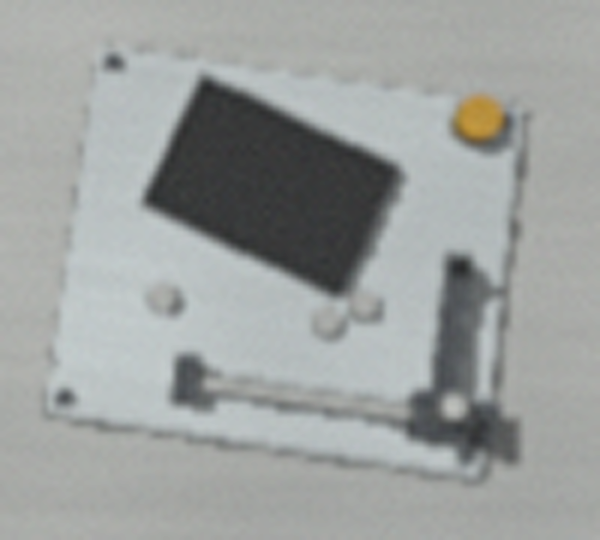

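View pics/sidez.png

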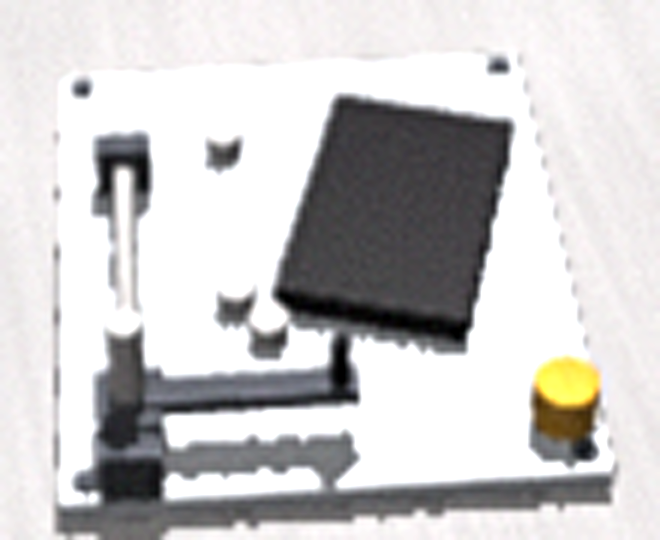

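Run:
```python
from h import *
from scipy.optimize import least_squares
C={n:dict(np.load(f'cam_{n}.npz')) for n in('top','side')}
off={'top':(330,160),'side':(280,215)}
px=lambda n,L:(np.array(L,float)+.5)/6-.5+off[n]
J=np.array([[-33,65,24],[-33,-25,24],[-21,-43,24],[-77,-90,78],[105,120,12],[105,-120,12],[-105,120,12],[-105,-120,12]])/1e3
jp={'top':[(162,298),(328,322),(365,305),(455,404),(100,47),(525,110),(45,415),(487,480)],
 'side':[(223,145),(235,295),(268,322),(124,322),(520,55),(612,470),(62,75),(60,503)]}
P=np.array([[0,0,26],[0,120,26],[80,120,26],[80,0,26]])/1e3
pp={'top':[(342,297),(146,203),(205,77),(402,168)],'side':[(280,295),(335,97),(512,122),(468,322)]}
def tr(q,X):
    c,s=np.cos(q[2]),np.sin(q[2]); return np.c_[q[0]+c*X[:,0]-s*X[:,1],q[1]+s*X[:,0]+c*X[:,1],X[:,2]]
def fit(X,pts,ns,q0):
    f=lambda q:np.concatenate([w2pix(C[n],tr(q,X))-px(n,pts[n]) for n in ns])
    r=least_squares(lambda q:f(q).ravel(),q0,loss='soft_l1'); return r.x,np.round(f(r.x),1)
for ns in(['top'],['side'],['top','side']):
    q,r=fit(J,jp,ns,[.55,-.2,0]); p,r2=fit(P,pp,ns,[.5,-.2,-.4])
    c,s=np.cos(q[2]),np.sin(q[2]); d=np.array([[c,s],[-s,c]])@(p[:2]-q[:2])
    print(ns,q.round(4),p.round(4),'pad in jig',(d*1e3).round(1),round(p[2]-q[2],3))
    print(np.abs(r).max(),np.abs(r2).max())
print(r.tolist())
np.save('jig.npy',q)
g=lambda x,y:tr(q,np.array([[x,y,0]])/1e3)[0].round(4)
print('far',tr(p,P)[2],'post',g(-77,-90),'post end',g(-77,0),'heel',g(-25,-35))
print('weight',pix2w(C['top'],px('top',[(480,118)]),[.034]))
from scipy.spatial.transform import Rotation as R
s=manip.state();print(R.from_quat(s['orientation']).as_matrix().round(3),s['eef_pos'],s['t'])
```

```text
['top'] [ 0.5473 -0.1725 -0.1276] [ 0.5242 -0.2007 -0.4307] pad in jig [-19.3 -31. ] -0.303
0.7 0.5
['side'] [ 0.5482 -0.1728 -0.134 ] [ 0.5266 -0.202  -0.4175] pad in jig [-17.4 -31.8] -0.284
2.0 0.8
['top', 'side'] [ 0.5479 -0.1727 -0.131 ] [ 0.5255 -0.2014 -0.4247] pad in jig [-18.4 -31.4] -0.294
2.0 1.3
[[0.4, -0.3], [0.2, -0.2], [-0.0, -0.1], [0.2, 0.6], [-0.1, -0.6], [0.3, -0.6], [-0.1, -0.1], [-0.6, 0.1], [0.0, -2.0], [0.0, -1.4], [-0.0, -0.6], [-0.3, 0.3], [-0.5, -0.2], [0.6, 0.7], [-0.3, 0.5], [-0.4, 0.9]]
far [ 0.64784093 -0.12504457  0.026     ] post [ 0.4598 -0.2518  0.    ] post end [ 0.4715 -0.1626  0.    ] heel [ 0.5185 -0.2041  0.    ]
weight [[ 0.62395226 -0.27498206  0.034     ]]
[[-0.959  0.282 -0.001]
 [ 0.282  0.959 -0.002]
 [-0.    -0.002 -1.   ]] [0.14080072 0.47916358 0.22290076] 0.1
```

step_arm(motion=[0, 0, 0, 0, 0, -0.155, -1, -0.041, -0.036, 0, 0, 0, 0, -1, -0.041, -0.036, 0, 0, 0, 0, -1, -0.041, -0.036, 0, 0, 0, 0, -1, -0.041, -0.036, 0, 0, 0, 0, -1, -0.041, -0.036, 0, 0, 0, 0, -1, -0.041, -0.036, 0, 0, 0, 0, -1, -0.041, -0.036, 0, 0, 0, 0, -1], grip_force=40)

```text
t: 1.1
eef_pos: [0.3934, 0.1909, 0.2235]
orientation: [0.065, 0.998, -0.0, -0.0]
wrist_force: [1.6, 0.5, 0.1]
gripper_width: 0.0001
finger_force: 0.0
```

```bash
cat > s.py <<'E'
from h import *
from scipy.spatial.transform import Rotation as R
def rep():
    s=manip.state(); q=np.load('jig.npy'); c,n=np.cos(q[2]),np.sin(q[2]); p=s['eef_pos']
    M=R.from_quat(s['orientation']).as_matrix()
    print('t',round(s['t'],2),'jig mm',(np.array([[c,n],[-n,c]])@(p[:2]-q[:2])*1e3).round(1),'z',p[2].round(4),'F',s['wrist_force'].round(1),'w',round(s['gripper_width'],4),'yaw_y err',round(np.arctan2(M[1,1],M[0,1])-q[2]-np.pi/2,3),'q',s['joint_pos'].round(2),'tz',M[:,2].round(3))
if __name__=='__main__': rep()
E
python3 s.py
```

```text
t 1.1 jig mm [-200.6  340.2] z 0.2235 F [1.6 0.5 0.1] w 0.0001 yaw_y err 0.0 q [ 0.45  0.12 -0.15  1.31  0.    0.58] tz [-0.  0. -1.]
```

step_arm(motion=[-0.041, -0.036, 0.013, 0, 0, 0, -1, -0.041, -0.036, 0.013, 0, 0, 0, -1, -0.041, -0.036, 0.013, 0, 0, 0, -1, -0.041, -0.036, 0.013, 0, 0, 0, -1, -0.041, -0.036, 0.013, 0, 0, 0, -1, -0.041, -0.036, 0.013, 0, 0, 0, -1, -0.041, -0.036, 0.013, 0, 0, 0, -1, -0.037, -0.034, 0.01, 0, 0, 0, -1])

```text
t: 2.1
eef_pos: [0.677, -0.1348, 0.1211]
orientation: [0.066, 0.998, 0.0, -0.001]
wrist_force: [0.9, 0.4, -0.5]
gripper_width: -0.0
finger_force: 0.0
```

step_arm(motion=[0, 0, 0.02, 0, 0, 0, -1, 0, 0, 0.02, 0, 0, 0, -1, 0, 0, 0.02, 0, 0, 0, -1, 0, 0, 0.015, 0, 0, 0, -1, 0, 0, 0, 0, 0, 0, -1, 0, 0, 0, 0, 0, 0, -1, 0, 0, 0, 0, 0, 0, -1, 0, 0, 0, 0, 0, 0, -1])

```text
t: 3.1
eef_pos: [0.6771, -0.1335, 0.0487]
orientation: [0.065, 0.998, -0.0, 0.001]
wrist_force: [-1.5, 0.3, 0.1]
gripper_width: 0.0003
finger_force: 0.0
```

```bash
python3 s.py
```

```text
t 3.1 jig mm [123.1  55.7] z 0.0487 F [-1.5  0.3  0.1] w 0.0003 yaw_y err 0.0 q [-0.19  0.73  0.32  1.16  0.   -0.06] tz [ 0.002 -0.    -1.   ]
```

step_arm(motion=[0, 0, 0.007, 0, 0, 0, -1, 0, 0, 0, 0, 0, 0, -1, 0.006, 0, 0, 0, 0, 0, -1, 0.006, 0, 0, 0, 0, 0, -1, 0.006, 0, 0, 0, 0, 0, -1, 0.005, 0, 0, 0, 0, 0, -1, 0.005, 0, 0, 0, 0, 0, -1, 0.005, 0, 0, 0, 0, 0, -1])

```text
t: 4.1
eef_pos: [0.6436, -0.129, 0.0408]
orientation: [0.065, 0.998, -0.0, 0.0]
wrist_force: [-0.1, -1.1, -0.1]
gripper_width: -0.0
finger_force: 0.0
```

step_arm(motion=[0.004, 0, 0, 0, 0, 0, -1, 0.004, 0, 0, 0, 0, 0, -1, 0.003, 0, 0, 0, 0, 0, -1, 0.003, 0, 0, 0, 0, 0, -1, 0, 0, 0, 0, 0, 0, -1, 0, 0, 0, 0, 0, 0, -1, 0, 0, 0, 0, 0, 0, -1, 0, 0, 0, 0, 0, 0, -1])

```text
t: 5.1
eef_pos: [0.63, -0.1273, 0.0406]
orientation: [0.065, 0.998, -0.0, -0.0]
wrist_force: [0.6, 0.1, 0.6]
gripper_width: 0.0001
finger_force: 0.0
```

```bash
cat > look.py <<'E'
from s import *
import sys
rep(); c=cam('top'); f=c['frame'][160:250,330:430,::-1]
cv2.imwrite(sys.argv[1],cv2.convertScaleAbs(cv2.resize(f,None,fx=6,fy=6,interpolation=cv2.INTER_CUBIC),alpha=1.3))
E
python3 look.py pics/t2.png
```

```text
t 5.1 jig mm [75.5 55.7] z 0.0406 F [0.6 0.1 0.6] w 0.0001 yaw_y err 0.0 q [-0.2   0.64  0.14  1.07 -0.   -0.07] tz [-0. -0. -1.]
```

View pics/t2.png

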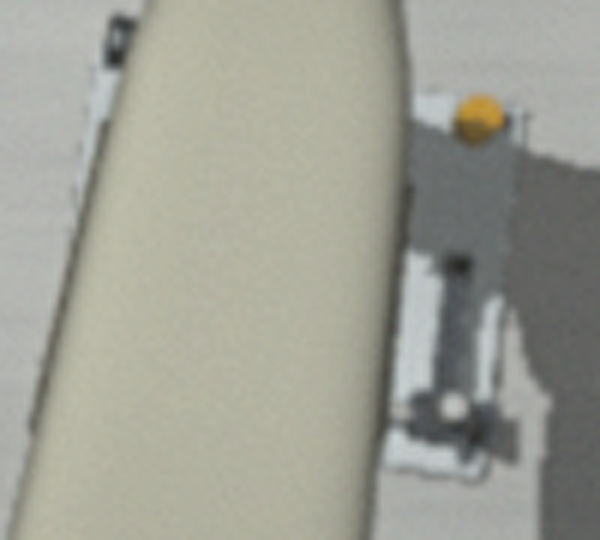

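The arm hides the jig from the top camera, so I'll use the side view.

```bash
sed -i "s/cam('top').*$/cam('side'); f=c['frame'][205:305,275:405,::-1]/" look.py; python3 look.py pics/s2.png
```

```text
t 5.15 jig mm [75.5 55.7] z 0.0407 F [-0.   0.2 -0.2] w -0.0002 yaw_y err 0.0 q [-0.2   0.64  0.14  1.07  0.   -0.07] tz [-0.  0. -1.]
```

View pics/s2.png

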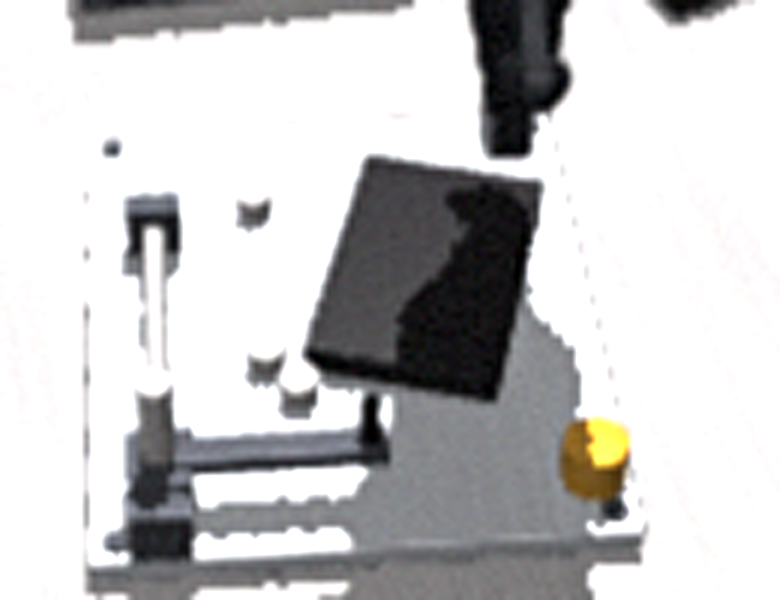

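Run:
```python
from h import *
c=dict(np.load('cam_side.npz')); q=np.load('jig.npy')
z=lambda P:((w2pix(c,P)-[275,205]+.5)*6-.5).round(0).tolist()
s=manip.state(); p=s['eef_pos']
print('tip',z([[p[0],p[1],p[2]-.025],[p[0],p[1],p[2]-.0]]))
C,n=np.cos(q[2]),np.sin(q[2])
g=lambda x,y,h:[q[0]+(C*x-n*y)/1e3,q[1]+(n*x+C*y)/1e3,h/1e3]
for a in [(75,55,12),(75,55,26),(75,70,16),(105,120,12),(-33,65,24)]: print(a,z([g(*a)]))
w=lambda uv,h:pix2w(c,(np.array([uv])+.5)/6-.5+[275,205],[h])[0]
for uv,h in [((542,183),.026),((505,155),.016),((370,157),.026),((306,355),.026)]:
    P=w(uv,h); d=P[:2]-q[:2]; print(uv,(np.array([[C,n],[-n,C]])@d*1e3).round(1))
```

```text
tip [[503.0, 208.0], [506.0, 166.0]]
(75, 55, 12) [[502.0, 216.0]]
(75, 55, 26) [[503.0, 192.0]]
(75, 70, 16) [[497.0, 185.0]]
(105, 120, 12) [[547.0, 114.0]]
(-33, 65, 24) [[253.0, 193.0]]
(542, 183) [92.6 59.4]
(505, 155) [81.1 89.3]
(370, 157) [19.6 81.9]
(306, 355) [-16.9 -32.6]
```

The side view shows the pad unmoved, with its far corner still at (542,183). The finger end appears at (505,155), well above the predicted tip at (503,208). Next is the wrist view plus an unsaturated side zoom.

Run:
```python
from h import *
s=dict(np.load('cam_side.npz'))['frame'][180:280,330:410,::-1]
a=cv2.resize(s,(320,400),interpolation=cv2.INTER_CUBIC)
w=cam('wrist'); b=cv2.resize(w['frame'][:,:,::-1],(480,300))
im=np.zeros((400,800,3),np.uint8); im[:,:320]=a; im[:300,320:]=b; cv2.imwrite('pics/w1.png',im); print(w['mount'].round(3))
```

```text
[[ 0.001 -0.965 -0.262  0.066]
 [ 1.     0.001 -0.    -0.001]
 [ 0.    -0.262  0.965 -0.149]
 [ 0.     0.     0.     1.   ]]
```

View pics/w1.png

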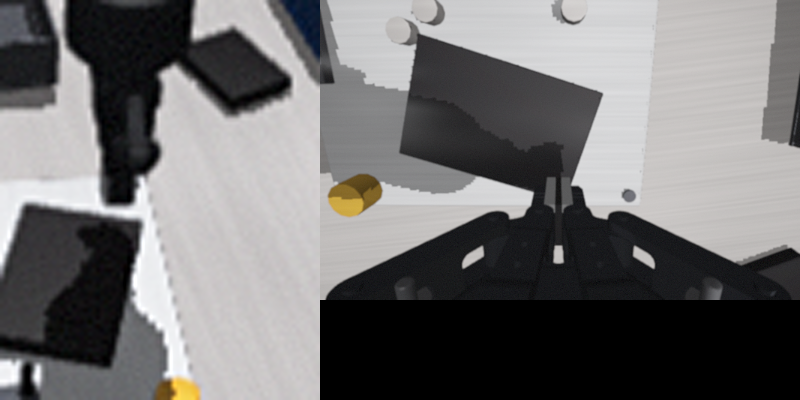

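Run:
```python
from h import *
from scipy.spatial.transform import Rotation as R
c=dict(np.load('cam_wrist.npz')); s=manip.state(); q=np.load('jig.npy')
T=np.eye(4); T[:3,:3]=R.from_quat(s['orientation']).as_matrix(); T[:3,3]=s['eef_pos']
E=np.linalg.inv(T@c['mount'])
C,n=np.cos(q[2]),np.sin(q[2])
f=lambda uv:(np.array(uv,float)-[320,0]+.5)*640/480-.5
J=lambda P:(np.array([[C,n],[-n,C]])@(P[:2]-q[:2])*1e3).round(1)
for nm,uv,h in [('heel',(418,35),.026),('toe',(602,94),.026),('xc',(400,152),.026),('stop',(573,8),.024),('heelpeg',(430,5),.024),('sidepeg',(401,28),.024),('wt',(366,187),.034),('hole',(628,195),.012)]:
    print(nm,J(pix2w(c,f([uv]),[h],E)[0]))
g=lambda P:((w2pix(c,P,np.linalg.inv(c['mount']))+.5)*.75-.5+[320,0]).round(0).tolist()
print(g([[0,0,z] for z in(-.03,-.02,0,.025)]), g([[.011,.0,.025],[.011,-.0145,.025]]),s['eef_pos'])
```

```text
heel [-16.7 -29.5]
toe [18.4 82.8]
xc [ 56.8 -52. ]
stop [-31.6  63.8]
heelpeg [-33.6 -21.2]
sidepeg [-21.1 -40.5]
wt [ 79.1 -74.4]
hole [ 94.9 108.7]
[[559.0, 211.0], [559.0, 202.0], [559.0, 187.0], [559.0, 173.0]] [[559.0, 159.0], [539.0, 159.0]] [ 0.63000293 -0.12723348  0.04067309]
```

The wrist view confirms the jig and TCP poses: pegs land within about 4 mm. The pad hasn't moved, so the shut fingertips are riding above it, higher than I assumed. I'll back off and lower the tool in checked steps.

step_arm(motion=[-0.012, 0, 0, 0, 0, 0, -1, -0.012, 0, 0, 0, 0, 0, -1, -0.012, 0, 0, 0, 0, 0, -1, -0.012, 0, 0, 0, 0, 0, -1, 0, 0, 0.003, 0, 0, 0, -1, 0, 0, 0.003, 0, 0, 0, -1, 0, 0, 0.003, 0, 0, 0, -1, 0, 0, 0, 0, 0, 0, -1])

```text
t: 6.25
eef_pos: [0.6769, -0.1334, 0.0312]
orientation: [0.065, 0.998, 0.0, -0.001]
wrist_force: [-0.3, -0.5, 0.3]
gripper_width: 0.0005
finger_force: 0.0
```

Run:
```python
from s import *
rep(); s=cam('side')['frame'][180:280,320:420,::-1]
w=cam('wrist'); im=np.zeros((400,800,3),np.uint8); im[:,:400]=cv2.resize(s,(400,400),interpolation=cv2.INTER_CUBIC)
im[:,400:]=cv2.resize(w['frame'][200:400,220:420,::-1],(400,400)); cv2.imwrite('pics/w2.png',im)
p=manip.state()['eef_pos']; c=dict(np.load('cam_side.npz'))
print(((w2pix(c,[[p[0],p[1],p[2]-d] for d in(.025,.0,-.02)])-[320,180]+.5)*4-.5).round())
```

```text
t 6.25 jig mm [122.8  55.8] z 0.0312 F [-0.3 -0.5  0.3] w 0.0005 yaw_y err 0.0 q [-0.19  0.74  0.3   1.13 -0.   -0.06] tz [-0.001  0.    -1.   ]
[[227. 244.]
 [229. 217.]
 [232. 194.]]
```

View pics/w2.png

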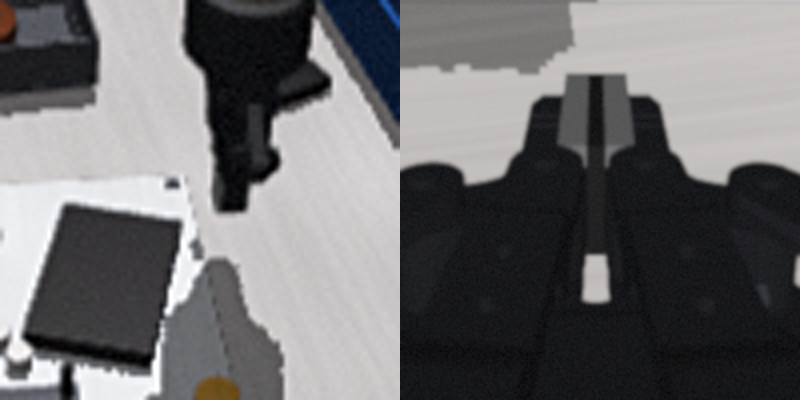

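Tip seen at (230,210), roughly 6 mm above the TCP height, with its shadow well separated at (218,260). I'll keep lowering in small steps.

step_arm(motion=[0, 0, 0.002, 0, 0, 0, -1, 0, 0, 0.002, 0, 0, 0, -1, 0, 0, 0.002, 0, 0, 0, -1, 0, 0, 0.002, 0, 0, 0, -1, 0, 0, 0, 0, 0, 0, -1, 0, 0, 0, 0, 0, 0, -1, 0, 0, 0, 0, 0, 0, -1, 0, 0, 0, 0, 0, 0, -1])

```text
t: 7.35
eef_pos: [0.6776, -0.1335, 0.0238]
orientation: [0.065, 0.998, -0.0, 0.0]
wrist_force: [-0.0, 0.0, 0.8]
gripper_width: 0.0001
finger_force: 0.0
```

step_arm(motion=[0, 0, 0.002, 0, 0, 0, -1, 0, 0, 0.002, 0, 0, 0, -1, 0, 0, 0.002, 0, 0, 0, -1, 0, 0, 0.002, 0, 0, 0, -1, 0, 0, 0, 0, 0, 0, -1, 0, 0, 0, 0, 0, 0, -1, 0, 0, 0, 0, 0, 0, -1, 0, 0, 0, 0, 0, 0, -1])

```text
t: 8.35
eef_pos: [0.6776, -0.1335, 0.0158]
orientation: [0.065, 0.998, -0.0, 0.0]
wrist_force: [0.5, -0.6, 0.5]
gripper_width: 0.0
finger_force: 0.0
```

Run:
```python
from s import *
rep(); s=cam('side')['frame'][180:280,320:420,::-1]
a=cv2.resize(s,(600,600),interpolation=cv2.INTER_CUBIC); cv2.imwrite('pics/w3.png',a)
# lowest dark gripper pixel near tip column
g=cv2.cvtColor(cam('side')['frame'],cv2.COLOR_RGB2GRAY)
print(g[218:250:1,370:384])
```

```text
t 8.35 jig mm [123.5  55.8] z 0.0158 F [ 0.5 -0.6  0.5] w 0.0 yaw_y err 0.0 q [-0.19  0.76  0.28  1.1   0.   -0.06] tz [ 0. -0. -1.]
[[208 213 158  56   4   3  13   5   7   8  13  30  49  48]
 [208 216 173  65  10  16  12  12  18  13  16  30  47  52]
 [207 212 154  44  10  12  11  16  13  15  18  28  48  50]
 [210 210 139  38   3  13  11  21  25  30  34  28  45  51]
 [209 212 187  73  13  15  10  19  27  32  32  25  44  45]
 [206 214 217 114  29   7  10  11  26  21  24  20  41  51]
 [210 213 217 132  38  10  12  13  15  18  21  20  37  52]
 [208 213 213 119  31   9  11   7  19  20  19  20  36  43]
 [209 215 221 117  30   9  12  12  12  17  19  19  27  40]
 [209 213 218 106  33  11  14  16  18   4  15  15  19  28]
 [209 215 216 102  55  22  10  15   4  10   8  14  11  15]
 [207 215 199  87  62  41  19  12   8   9  15  10  22  28]
 [206 212 187  83  66  46  22  10  13  17   4  29 104 126]
 [208 212 186  84  64  47  19   9  20  14   5  47 162 198]
 [206 210 183  82  62  43  20  11  13  12  12  51 173 208]
 [205 209 166  77  66  38  15  11  12  11  11  56 171 206]
 [202 208 188  83  64  
[... 221 characters left out ...]
8 207 203 178 174 182 190 187 185 183 201 203 200]
 [203 205 204 199 204 206 212 208 208 204 206 202 200 201]
 [198 210 205 206 203 204 209 206 204 204 203 201 198 201]
 [156 205 205 201 204 204 208 210 203 199 201 200 202 198]
 [ 95 144 158 149 150 152 153 202 209 206 202 201 200 200]
 [137  95  92  95  90  90  92 155 201 205 201 200 201 202]
 [185 103  91  90  92  91  91  95 149 156 200 203 203 202]
 [173  90  93  94  95  93  92  87  91 105 196 205 203 201]
 [127  75  88 100  95  96  93  90  91  91 150 198 202 204]
 [ 99  84  91  95  98  94  91  90  93  91 102 196 205 203]
 [102 105  97  99 100  92  97  92  93  90  99 201 203 201]
 [104 112  87  95  97  96  97  90  94  89  99 201 205 201]]
```

Run:
```python
from h import *
c=dict(np.load('cam_side.npz')); p=manip.state()['eef_pos']
for dy in(0,-.007,-.014):
  for z in (0,.01,.02,.03): print(dy,z,w2pix(c,[[p[0],p[1]+dy,z]]).round(1))
```

```text
0 0 [[376.2 242.6]]
0 0.01 [[376.4 239.8]]
0 0.02 [[376.7 237.1]]
0 0.03 [[377.  234.3]]
-0.007 0 [[377.  244.4]]
-0.007 0.01 [[377.3 241.7]]
-0.007 0.02 [[377.5 238.9]]
-0.007 0.03 [[377.8 236.1]]
-0.014 0 [[377.8 246.2]]
-0.014 0.01 [[378.1 243.5]]
-0.014 0.02 [[378.4 240.7]]
-0.014 0.03 [[378.7 237.9]]
```

step_arm(motion=[0, 0, 0.004, 0, 0, 0, -1, 0, 0, 0, 0, 0, 0, -1, 0.004, 0, 0, 0, 0, 0, -1, 0.004, 0, 0, 0, 0, 0, -1, 0.004, 0, 0, 0, 0, 0, -1, 0.002, 0, 0, 0, 0, 0, -1, 0, 0, 0, 0, 0, 0, -1, 0, 0, 0, 0, 0, 0, -1])

```text
t: 9.45
eef_pos: [0.6639, -0.1317, 0.0118]
orientation: [0.065, 0.998, -0.0, 0.0]
wrist_force: [1.0, 0.2, 0.5]
gripper_width: 0.0003
finger_force: 0.0
```

step_arm(motion=[0.004, 0, 0, 0, 0, 0, -1, 0.004, 0, 0, 0, 0, 0, -1, 0.004, 0, 0, 0, 0, 0, -1, 0.004, 0, 0, 0, 0, 0, -1, 0.004, 0, 0, 0, 0, 0, -1, 0, 0, 0, 0, 0, 0, -1, 0, 0, 0, 0, 0, 0, -1, 0, 0, 0, 0, 0, 0, -1])

```text
t: 10.45
eef_pos: [0.6435, -0.1292, 0.0115]
orientation: [0.065, 0.998, -0.0, -0.0]
wrist_force: [0.6, -0.2, -0.0]
gripper_width: 0.0
finger_force: 0.0
```

```bash
python3 look.py pics/s4.png
```

```text
t 10.45 jig mm [89.1 55.6] z 0.0115 F [ 0.6 -0.2 -0. ] w 0.0 yaw_y err 0.0 q [-0.2   0.7   0.16  1.03 -0.   -0.07] tz [-0.001 -0.    -1.   ]
```

View pics/s4.png

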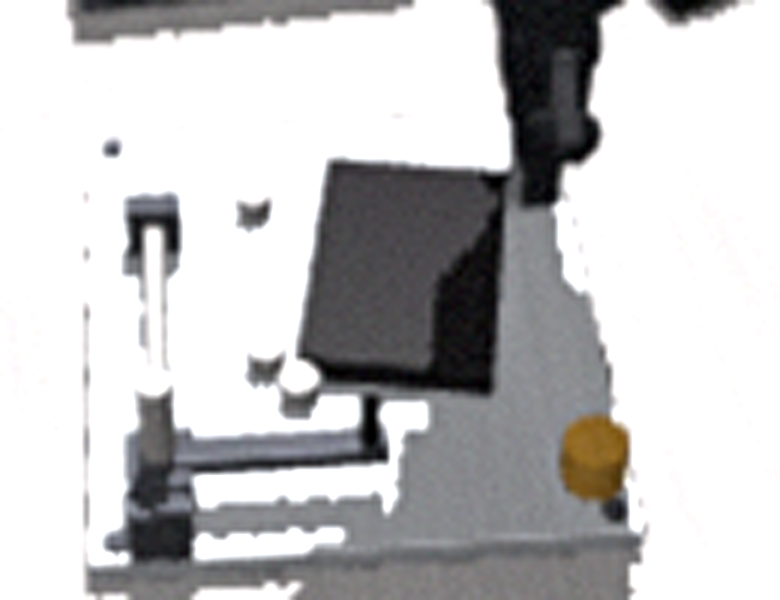

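The pad is turning: toe corner at (330,160), heel corner at (300,358) by the side peg, with the finger on the far edge at (520,190). I'll carry on pushing.

step_arm(motion=[0.004, 0, 0, 0, 0, 0, -1, 0.004, 0, 0, 0, 0, 0, -1, 0.004, 0, 0, 0, 0, 0, -1, 0.003, 0, 0, 0, 0, 0, -1, 0, 0, 0, 0, 0, 0, -1, 0, 0, 0, 0, 0, 0, -1, 0, 0, 0, 0, 0, 0, -1, 0, 0, 0, 0, 0, 0, -1])

```text
t: 11.5
eef_pos: [0.6286, -0.1272, 0.0114]
orientation: [0.065, 0.998, -0.0, -0.0]
wrist_force: [0.5, -0.6, 0.4]
gripper_width: 0.0002
finger_force: 0.0
```

```bash
cat > pad.py <<'E'
from s import *
from scipy.optimize import minimize
B=np.array([[x,y,z] for x in(0,80) for y in(0,120) for z in(12,26)])/1e3
PEG=np.array([[-33,65,24],[-33,-25,24],[-21,-43,24]])/1e3
def E_of(n,c):
    if n!='wrist': return c['extrinsics']
    s=manip.state(); T=np.eye(4); T[:3,:3]=R.from_quat(s['orientation']).as_matrix(); T[:3,3]=s['eef_pos']
    return np.linalg.inv(T@c['mount'])
def tr(q,X):
    c,s=np.cos(q[2]),np.sin(q[2]); return np.c_[q[0]+c*X[:,0]-s*X[:,1],q[1]+s*X[:,0]+c*X[:,1],X[:,2]]
def measure(n,q0=(-25,-35,-.05),ex=None,th=75):
    """pad pose in the jig frame (mm, rad) from the dark mask; ex: jig-frame x limit (mm) ignored beyond"""
    q=np.load('jig.npy'); c=cam(n); E=E_of(n,c); g=cv2.cvtColor(c['frame'],cv2.COLOR_RGB2GRAY)
    h,w=g.shape; S=4
    roi=cv2.convexHull(w2pix(c,tr(q,np.array([[x,y,26] for x in(-26,ex or 90) for y in(-52,100)])/1e3),E).astype(np.float32))
    R0=np.zeros((h*S,w*S),np.uint8); cv2.fillConvexPoly(R0,np.round((roi+.5)*S-.5).astype(int),1); R0=cv2.resize(R0.astype(np.float32),(w,h),interpolation=cv2.INTER_AREA)
    def mask(p):
        P=tr(q,tr((p[0]/1e3,p[1]/1e3,p[2]),B)); u=cv2.convexHull(w2pix(c,P,E).astype(np.float32))
        m=np.zeros((h*S,w*S),np.uint8); cv2.fillConvexPoly(m,np.round((u+.5)*S*8-4).astype(int),255,shift=3)
        return cv2.resize(m,(w,h),interpolation=cv2.INTER_AREA)/255.
    lo,hi=45,200 if n!='top' else 170
    d=np.clip((hi-g.astype(float))/(hi-lo),0,1) if False else (g<th).astype(float)
    d=cv2.GaussianBlur(d,(3,3),0); cost=lambda p:(R0*(cv2.GaussianBlur(mask(p),(3,3),0)-d)**2).sum()
    sim=np.array(q0)+np.array([[0,0,0],[6,0,0],[0,6,0],[0,0,.08]])
    r=minimize(cost,q0,method='Nelder-Mead',options=dict(initial_simplex=sim,xatol=.02,fatol=.01))
    print(n,'pad in jig',r.x.round(2),'toe x',round(r.x[0]-120*np.sin(r.x[2]),1),'cost',round(r.fun,1))
    return r.x
if __name__=='__main__':
    rep()
    import sys
    for n in sys.argv[1:]: measure(n,(-21,-34,-.1))
E
python3 pad.py wrist
```

```text
t 11.5 jig mm [74.1 55.6] z 0.0114 F [ 0.5 -0.6  0.4] w 0.0002 yaw_y err 0.0 q [-0.2   0.67  0.11  1.01 -0.   -0.07] tz [-0.001 -0.    -1.   ]
wrist pad in jig [-22.91 -35.22  -0.06] toe x -15.3 cost 5904.6
```

step_arm(motion=[0.002, 0, 0, 0, 0, 0, -1, 0.002, 0, 0, 0, 0, 0, -1, 0.002, 0, 0, 0, 0, 0, -1, 0.001, 0, 0, 0, 0, 0, -1, 0, 0, 0, 0, 0, 0, -1, 0, 0, 0, 0, 0, 0, -1, 0, 0, 0, 0, 0, 0, -1, 0, 0, 0, 0, 0, 0, -1])

```text
t: 12.55
eef_pos: [0.6224, -0.1263, 0.012]
orientation: [0.065, 0.998, -0.0, 0.0]
wrist_force: [2.2, 1.4, 1.0]
gripper_width: -0.0003
finger_force: 1.4
```

```bash
python3 pad.py wrist
```

```text
t 12.55 jig mm [67.9 55.7] z 0.012 F [2.2 1.4 1. ] w -0.0003 yaw_y err 0.0 q [-0.2   0.66  0.08  0.99  0.   -0.07] tz [ 0.001 -0.    -1.   ]
wrist pad in jig [-2.459e+01 -3.545e+01 -2.000e-02] toe x -22.4 cost 8384.8
```

step_arm(motion=[0.001, 0, 0, 0, 0, 0, -1, 0, 0, 0, 0, 0, 0, -1, 0.001, 0, 0, 0, 0, 0, -1, 0, 0, 0, 0, 0, 0, -1, 0.001, 0, 0, 0, 0, 0, -1, 0, 0, 0, 0, 0, 0, -1, 0, 0, 0, 0, 0, 0, -1, 0, 0, 0, 0, 0, 0, -1])

```text
t: 13.6
eef_pos: [0.6211, -0.1258, 0.0122]
orientation: [0.065, 0.998, 0.0, 0.002]
wrist_force: [6.7, 2.5, -0.3]
gripper_width: 0.0002
finger_force: 3.5
```

```bash
python3 pad.py wrist
```

```text
t 13.6 jig mm [66.4 56.1] z 0.0122 F [ 6.7  2.5 -0.3] w 0.0002 yaw_y err 0.001 q [-0.2   0.65  0.07  0.99  0.   -0.07] tz [ 0.004 -0.    -1.   ]
wrist pad in jig [-24.55 -35.87  -0.  ] toe x -24.3 cost 8827.5
```

step_arm(motion=[-0.015, 0, 0, 0, 0, 0, -1, 0, -0.022, 0, 0, 0, 0, -1, 0, -0.022, 0, 0, 0, 0, -1, 0, -0.022, 0, 0, 0, 0, -1, 0.004, 0, 0, 0, 0, 0, -1, 0.004, 0, 0, 0, 0, 0, -1, 0.003, 0, 0, 0, 0, 0, -1, 0, 0, 0, 0, 0, 0, -1])

```text
t: 14.65
eef_pos: [0.6142, -0.191, 0.0118]
orientation: [0.065, 0.998, 0.0, -0.0]
wrist_force: [-0.1, 0.4, -0.4]
gripper_width: 0.0001
finger_force: 0.0
```

step_arm(motion=[0.001, 0, 0, 0, 0, 0, -1, 0, 0, 0, 0, 0, 0, -1, 0.001, 0, 0, 0, 0, 0, -1, 0, 0, 0, 0, 0, 0, -1, 0.001, 0, 0, 0, 0, 0, -1, 0, 0, 0, 0, 0, 0, -1, 0, 0, 0, 0, 0, 0, -1, 0, 0, 0, 0, 0, 0, -1])

```text
t: 15.65
eef_pos: [0.6125, -0.1915, 0.0121]
orientation: [0.065, 0.998, -0.0, 0.001]
wrist_force: [4.8, -0.5, -1.4]
gripper_width: 0.0001
finger_force: 2.3
```

```bash
python3 pad.py wrist
```

```text
t 15.65 jig mm [ 66.5 -10.3] z 0.0121 F [ 4.8 -0.5 -1.4] w 0.0001 yaw_y err 0.0 q [-0.3   0.67  0.1   1.    0.   -0.17] tz [ 0.002 -0.    -1.   ]
wrist pad in jig [-24.32 -36.55   0.  ] toe x -24.7 cost 14241.2
```

step_arm(motion=[-0.02, 0, 0, 0, 0, 0, -1, -0.02, 0, 0, 0, 0, 0, -1, 0, 0, -0.04, 0, 0, 0, -1, 0, 0, -0.04, 0, 0, 0, -1, 0, 0, -0.04, 0, 0, 0, -1, 0, 0, 0, 0, 0, 0, -1, 0, 0, 0, 0, 0, 0, -1, 0, 0, 0, 0, 0, 0, -1])

```text
t: 16.7
eef_pos: [0.6494, -0.1962, 0.1295]
orientation: [0.065, 0.998, 0.0, -0.002]
wrist_force: [-0.3, -0.7, -0.7]
gripper_width: -0.0003
finger_force: 0.0
```

```bash
cat >> pad.py <<'E'
    if len(sys.argv)>2:
        a=dict(np.load('cam_wrist.npz'))['frame'][:,:,::-1]; b=dict(np.load('cam_side.npz'))['frame'][205:305,275:405,::-1]
        im=np.zeros((600,800,3),np.uint8); im[:300,:480]=cv2.resize(a,(480,300)); im[300:,:390]=cv2.resize(b,(390,300),interpolation=cv2.INTER_CUBIC); cv2.imwrite('pics/chk.png',im)
E
python3 pad.py wrist side
```

```text
t 16.7 jig mm [103.8 -10.1] z 0.1295 F [-0.3 -0.7 -0.7] w -0.0003 yaw_y err 0.0 q [-0.29  0.65  0.4   1.32 -0.   -0.16] tz [-0.005  0.001 -1.   ]
wrist pad in jig [-24.24 -36.52  -0.  ] toe x -24.2 cost 1261.6
side pad in jig [-2.671e+01 -3.350e+01 -1.000e-02] toe x -25.6 cost 36.6
```

step_arm(motion=[0.036, -0.023, 0, 0, 0, 0, -1, 0.036, -0.023, 0, 0, 0, 0, -1, 0.036, -0.023, 0, 0, 0, 0, -1, 0.036, -0.023, 0, 0, 0, 0, -1, 0.036, -0.023, 0, 0, 0, 0, -1, 0, 0, 0, 0, 0, 0, -1, 0, 0, 0, 0, 0, 0, -1, 0, 0, 0, 0, 0, 0, -1])

```text
t: 17.8
eef_pos: [0.4586, -0.2868, 0.1315]
orientation: [0.065, 0.998, 0.0, 0.0]
wrist_force: [0.7, -0.3, 0.1]
gripper_width: 0.0002
finger_force: 0.0
```

```bash
python3 s.py
```

```text
t 17.8 jig mm [ -73.6 -124.8] z 0.1315 F [ 0.7 -0.3  0.1] w 0.0002 yaw_y err 0.001 q [-0.56  0.38 -0.05  1.14  0.   -0.43] tz [ 0.  0. -1.]
```

step_arm(motion=[0.003, 0, 0.025, 0, 0, 0, -1, 0, 0, 0.025, 0, 0, 0, -1, 0, 0, 0.02, 0, 0, 0, -1, 0, 0, 0.011, 0, 0, 0, -1, 0, 0, 0, 0, 0, 0, -1, 0, 0.005, 0, 0, 0, 0, -1, 0, 0.005, 0, 0, 0, 0, -1, 0, 0, 0, 0, 0, 0, -1])

```text
t: 18.8
eef_pos: [0.4564, -0.2765, 0.0514]
orientation: [0.065, 0.998, -0.0, 0.0]
wrist_force: [-0.2, -0.4, -0.2]
gripper_width: -0.0003
finger_force: 0.0
```

step_arm(motion=[0, 0.008, 0, 0, 0, 0, -1, 0, 0.008, 0, 0, 0, 0, -1, 0, 0.008, 0, 0, 0, 0, -1, 0, 0.008, 0, 0, 0, 0, -1, 0, 0.008, 0, 0, 0, 0, -1, 0, 0, 0, 0, 0, 0, -1, 0, 0, 0, 0, 0, 0, -1, 0, 0, 0, 0, 0, 0, -1])

```text
t: 19.8
eef_pos: [0.4614, -0.2374, 0.0508]
orientation: [0.065, 0.998, -0.0, 0.0]
wrist_force: [0.6, -4.4, 3.2]
gripper_width: 0.0001
finger_force: 1.9
```

```bash
python3 s.py
```

```text
t 19.8 jig mm [-77.3 -75.5] z 0.0508 F [ 0.6 -4.4  3.2] w 0.0001 yaw_y err -0.0 q [-0.48  0.42 -0.22  0.93  0.   -0.34] tz [ 0. -0. -1.]
```

step_arm(motion=[0, 0.008, 0, 0, 0, 0, -1, 0, 0.008, 0, 0, 0, 0, -1, 0, 0.008, 0, 0, 0, 0, -1, 0, 0.008, 0, 0, 0, 0, -1, 0, 0.006, 0, 0, 0, 0, -1, 0, 0.006, 0, 0, 0, 0, -1, 0, 0.004, 0, 0, 0, 0, -1, 0, 0, 0, 0, 0, 0, -1])

```text
t: 20.8
eef_pos: [0.4675, -0.1906, 0.0508]
orientation: [0.066, 0.998, -0.001, 0.0]
wrist_force: [0.5, -6.9, 2.8]
gripper_width: 0.0
finger_force: 3.3
```

step_arm(motion=[0, 0.003, 0, 0, 0, 0, -1, 0, 0.002, 0, 0, 0, 0, -1, 0, 0.002, 0, 0, 0, 0, -1, 0, 0, 0, 0, 0, 0, -1, 0, 0, 0, 0, 0, 0, -1, 0, 0, 0, 0, 0, 0, -1, 0, 0, 0, 0, 0, 0, -1, 0, 0, 0, 0, 0, 0, -1])

```text
t: 21.8
eef_pos: [0.4683, -0.1841, 0.0508]
orientation: [0.066, 0.998, -0.001, 0.0]
wrist_force: [0.9, -7.4, 1.6]
gripper_width: 0.0
finger_force: 3.5
```

```bash
python3 s.py
```

```text
t 21.8 jig mm [-77.4 -21.7] z 0.0508 F [ 0.9 -7.4  1.6] w 0.0 yaw_y err -0.001 q [-0.37  0.39 -0.27  0.91 -0.   -0.24] tz [-0.    -0.003 -1.   ]
```

Force is still on the spring curve, so I'll creep until the stop shows.

step_arm(motion=[0, 0.001, 0, 0, 0, 0, -1, 0, 0.001, 0, 0, 0, 0, -1, 0, 0.001, 0, 0, 0, 0, -1, 0, 0, 0, 0, 0, 0, -1, 0, 0, 0, 0, 0, 0, -1, 0, 0, 0, 0, 0, 0, -1, 0, 0, 0, 0, 0, 0, -1, 0, 0, 0, 0, 0, 0, -1])

```text
t: 22.8
eef_pos: [0.4686, -0.1825, 0.0509]
orientation: [0.066, 0.998, -0.003, -0.0]
wrist_force: [-0.8, -10.7, 2.2]
gripper_width: -0.0
finger_force: 5.3
```

step_arm(motion=[0, 0.001, 0, 0, 0, 0, -1, 0, 0.001, 0, 0, 0, 0, -1, 0, 0, 0, 0, 0, 0, -1, 0, 0, 0, 0, 0, 0, -1, 0, 0, 0, 0, 0, 0, -1, 0, 0, 0, 0, 0, 0, -1, 0, 0, 0, 0, 0, 0, -1, 0, 0, 0, 0, 0, 0, -1])

```text
t: 23.8
eef_pos: [0.4686, -0.1823, 0.051]
orientation: [0.067, 0.998, -0.005, -0.0]
wrist_force: [-0.8, -15.0, 2.0]
gripper_width: -0.0004
finger_force: 7.7
```

Stop reached: 15 N with no further travel. I'll release by lifting straight up.

step_arm(motion=[0, 0, -0.06, 0, 0, 0, -1, 0, 0, -0.06, 0, 0, 0, -1, 0, 0, 0, 0, 0, 0, -1, 0, 0, 0, 0, 0, 0, -1, 0, 0, 0, 0, 0, 0, -1, 0, 0, 0, 0, 0, 0, -1, 0, 0, 0, 0, 0, 0, -1, 0, 0, 0, 0, 0, 0, -1])

```text
t: 24.8
eef_pos: [0.4689, -0.1776, 0.1704]
orientation: [0.065, 0.998, 0.0, -0.0]
wrist_force: [-0.5, -0.0, 0.4]
gripper_width: -0.0001
finger_force: 0.0
```

step_arm(motion=[0.03, 0.05, 0, 0, 0, 0, -1, 0.03, 0.05, 0, 0, 0, 0, -1, 0.03, 0.05, 0, 0, 0, 0, -1, 0.02, 0.05, 0, 0, 0, 0, -1, 0, 0.05, 0, 0, 0, 0, -1, 0, 0, 0, 0, 0, 0, -1, 0, 0, 0, 0, 0, 0, -1, 0, 0, 0, 0, 0, 0, -1])

```text
t: 25.8
eef_pos: [0.3925, 0.0834, 0.1706]
orientation: [0.066, 0.998, -0.0, -0.0]
wrist_force: [-0.2, 0.6, -0.3]
gripper_width: 0.0002
finger_force: 0.0
```

```bash
sed -i "s/^        im=np.zeros((600,800.*$/        im=np.zeros((600,800,3),np.uint8); t=dict(np.load('cam_top.npz'))['frame'][160:250,330:430,::-1]; im[:400,:444]=cv2.resize(t,(444,400),interpolation=cv2.INTER_CUBIC); im[:274,444:]=cv2.resize(b,(356,274),interpolation=cv2.INTER_CUBIC); cv2.imwrite('pics\/chk.png',im)/" pad.py; python3 pad.py wrist side top
```

```text
t 25.8 jig mm [-187.5  233.6] z 0.1706 F [-0.2  0.6 -0.3] w 0.0002 yaw_y err -0.002 q [ 0.21  0.08 -0.33  1.16 -0.    0.34] tz [-0. -0. -1.]
wrist pad in jig [-18.92 -31.58   0.06] toe x -26.0 cost 938.2
side pad in jig [-2.654e+01 -3.371e+01 -1.000e-02] toe x -25.3 cost 35.9
top pad in jig [-26.85 -35.15  -0.  ] toe x -26.7 cost 8.0
```

View pics/chk.png

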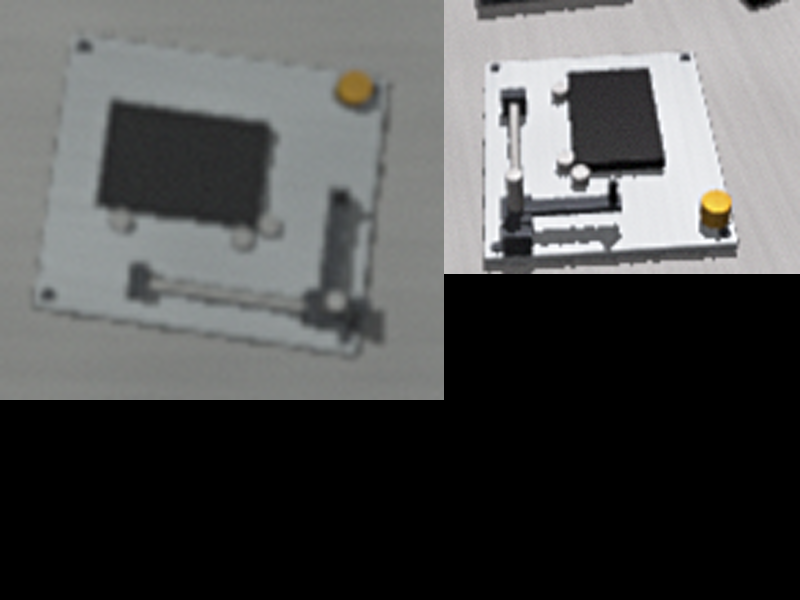

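The pad is square against the heel (243,237), side (270,226) and stop (121,219) pegs. The slide is home, with its post at (335,300), and the weight hasn't moved. The wrist fit here is off because that camera no longer sees the pad. Handing in.

```bash
python3 -c "
from station import manip
print(manip.sign_off())"
```

```text
the job is handed in; nothing more can be done
None
```

The pad is square against the heel and stop pegs with its corner at the heel, the slide was run to its end stop and sprang back home by itself, and the job is handed in at about 26 s; the hand-in gave no verdict.

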